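# Stem check of a figurine head on the drag-pointer gauge

## Task

First turn the stem gauge's pointer knob anticlockwise (seen from above) back to its zero stop. Then take the block-shaped wooden head out of the drying rack and lower its steel stem down through the hole in the gauge's guide plate without it touching any part of the gauge, until the tip stands clearly out below the plate while the head stays clear above it. Finish like that, still gripping the head, with the stem upright, still and centred in the hole; leave the other heads and the tin where they are.

Things in the scene. Friction and masses are not known exactly. Their poses are not given: they have to be found in the camera images.
- gauge: Stem gauge, fixed, left or right of the robot: grey base 150 x 260 x 22 mm (x, y, z), origin at the centre of its underside. A column (30 x 50 mm, at x=-50, y=65) carries an aluminium guide plate 110 x 60 x 18 mm centred at x=-10, y=65, its top face 120 mm above the bench, 80 mm free space below it. White dial 104 mm across around the knob.
- bore (a point): Centre of the guide bore's mouth, in the plate's top face, 120 mm above the bench (gauge frame: x=20, y=65 mm). The bore axis is vertical, 24 mm across, 18 mm deep, open below. Axes as the gauge's.
- pointer (a joint): Angle of the gauge's pointer knob, rad: 0 at its zero stop, growing clockwise seen from above; starts between 0.7 and 1.4. Friction (about 0.03 N m) keeps it where it is left.
- pointer_grip (a point): On the knob's vertical axis at grip height, 59 mm above the bench (gauge frame x=-5, y=-70 mm). The black knob has an upright bar 42 mm long, 14 mm thick, 32 mm tall (top 66 mm above the bench) over a disc 44 mm across. At joint 0 the bar lies along the gauge's x axis, its white mark toward the gauge's -x. This point's axes turn with the knob, x along the bar.
- rack: Dark wooden drying rack, fixed: plate 80 x 220 x 12 mm on two end boards 16 mm thick, top face 120 mm above the bench; origin at the centre of its underside. Three vertical through holes, 14 mm across, in a row along its y axis at y=-70, 0 and +70 mm; a head hangs in each by its stem. The order of the heads varies.
- blank: Block-shaped pale wooden head: 24 (x) by 34 (y) by 44 mm (z), flat faces, small round nose on +y, on a steel stem 8 mm thick, 95 mm long, straight down from the middle of its underside. 50 to 100 g. Origin at the centre of the block's underside, z up. At the start the underside rests on the rack's top and its x axis is within 0.4 rad of the rack's: grip it across x.
- stem_tip (a point): Lower end of the blank's stem, 95 mm straight below the block's underside.
- stem_root (a point): Upper end of the blank's stem, at the centre of the block's underside.
- ball_head: Neighbour in the rack: terracotta ball head 34 mm across, top 39 mm above the rack, on a like stem; origin at the top of the stem. To be left.
- hat_head: Neighbour in the rack: white head with a conical hat, 38 mm across, 41 mm tall, on a like stem; origin at the top of the stem. To be left.
- tin: Round dark red tin 54 mm across and 24 mm tall, lying between the gauge and the rack; origin at the centre of its underside. To be left.
Mind the look-alikes: they are no part of the job. What is shaped like the blank but blue is not meant.

How it is judged (in metres and radians):
On the way, in this order (a step that is already met when the one before it is completed fails the run):
1. the pointer knob is back at its zero stop (value of joint pointer below 0.08 rad), for 0.2 s.
2. the blank's stem tip stands over the bore, above its mouth (horizontal distance between stem_tip and bore below 0.008 m and z of stem_tip in the frame of bore above 0 m), for 0.04 s.
At the end, for the whole second after the job is handed in: Pointer under 0.08 rad; stem tip 26 to 89 mm below the plate's top face; both stem ends within 4 mm of the bore axis, tilt under 0.06 rad; the fingers grip the blank (over 2 N), it touches no part of the gauge (under 0.2 N) and is still (under 20 mm/s) (value of joint pointer below 0.08 rad and z of stem_tip in the frame of bore between -0.089 and -0.026 m and horizontal distance between each of stem_tip, stem_root and bore below 0.004 m and angle between blank's own z axis and vertical below 0.06 rad and contact force between blank and gauge below 0.2 N and contact force between blank and the fingers above 2 N and linear speed of blank below 0.02 m/s); the arm keeps its last pose, push and grip.
It fails at once if the blank touches the gauge (over 0.3 N) (contact force between blank and gauge above 0.3 N).
It fails at once if the blank is taken up before the pointer is back at zero (distance of blank from where it was at the start of the episode above 0.03 m and value of joint pointer above 0.1 rad).
It fails at once if another head or the tin is moved more than 20 mm (distance of any of ball_head, hat_head, tin from where it was at the start of the episode above 0.02 m).
It also fails if it takes over 61 s, if anything falls off the work surface, if the arm or the gripper's body presses on something with over 40 N, if the wrist force passes 120 N, or if a joint passes its speed limit or range.

## Robot

A 6-joint arm with a two-finger parallel gripper is mounted at the origin on the work surface. World frame = base frame: x ahead of the robot, y to its left, z up, the work surface at z = 0. Lengths are in m, angles in degrees, forces in N, time in s.
With the tool pointing down it reaches from about 0.375 to 0.9 m from the base axis. Payload 3.1 kg.
Tool frame: the origin (TCP) lies on the centre line of the jaws, within the pads' length; the fingertips stand 17 mm ahead of it and the grasp point (between the pads) lies 2 mm behind it; z points along the fingers, y is the line along which they close (so a half turn about z gives the same grasp; the last joint's range is limited). The gripper opens to 87 mm and grips with 3 to 60 N. Pads are 19 mm wide; open, the fingers measure 117 mm over their backs; the gripper's body (75 mm by 190 mm) begins 51 mm behind the grasp point.
Start: joints at [64.143, 30.224, 82.088, -0, 67.689, -10.227], TCP at [0.168, 0.602, 0.24] pointing down, gripper open.
Joint ranges: [-176.69, 176.69], [-43.24, 126.21], [12.49, 139.97], [-82, 262], [0, 151.66], [-163.58, 163.58]. Speed limits (degrees/s): [159.86, 159.86, 180, 180, 180, 180].

## Interface

Orientations are given as a 3x3 rotation matrix whose columns are the frame's x, y, z axes.
In Python, from rig import bot, imaging, finder gives the robot as it stands. The module is installed in compiled form; this text tells all that it offers.
- The arm moves only by the tool play_rows, never from a script. Its argument "motion" is a list that holds one entry, the list of rows, each a list of 6 numbers: the shift along the tool's x, y, z in shares of 0.5 m (1.0 is 0.5 m), then the turn, a rotation vector about the tool's x, y, z in fractions of the full range, 1 being 2 pi rad. In form: [[[dx, dy, dz, wx, wy, wz], ...]]. A call has 1 to 8 rows; each row is the pose to reach, as a shift and turn from the pose commanded when the call began, along the tool's axes at that moment; what a row does not reach only later rows make up. A row lasts 1/12 s, in which the tool goes at most 41.7 mm and 7.16 degrees, less where a joint would pass 70% of its speed; a pose out of reach is approached as far as the arm can. Shift and turn numbers lie between -1 and 1, and a call with a number outside is refused. A call with a gripper value outside its range is refused whole. "fingers" is the finger opening in m, from 0 to 0.087, set as the call begins (left out, the last holds). The fingers move at their own pace and stop on an object; the grip force is fixed at half the most. Time passes only in rows, so rows that repeat a pose let the fingers close. It gives the time, the measured TCP pose, the force, the opening and the grip force at its end, in the units of the state.
- bot.read_state(): the state, without advancing time (a new reading comes with each control period).
- imaging.capture(name): name is "scene" or "top" or "wrist"; returns a dict with "frame" (480x640x3 uint8, red, green, blue), "camera_matrix" (3x3 intrinsics, pixels), "R" (3x3) and "t" (3): a world point X has camera coordinates R X + t. Camera axes: x right, y down, z forward; pixel columns grow to the right and rows downward; lengths in m; the calibration is good to about 2 mm. A picture is of the moment at which its call begins. There is no depth.
- bot.hand_in(): hands the job in; it is judged then, once.
Trained networks look in the newest picture that a camera, given by its name, has taken for a name from the list of things; names that differ only in an ending like _2 or _b are one class to them, and where a whole thing is asked for, a point or a joint stands for the part that bears it (a point fixed in the world has none). Each returns a list of dicts, best first, with "confidence" (0 to 1); they miss things now and then, are a little off and sometimes report something else, mostly with a low value. They report only what shows in the picture. A call takes as long as a camera call. They do not tell look-alikes from the thing itself.
- finder.recognise(camera, name): "at" ([x, y, z] in m, in world coordinates, good to about 4 mm: the middle of the surface that is visible of it).
- finder.outline_of(camera, name): "pixels" (480x640 bool, what is visible of it).
The state is a dict: "time_s": time; "joint_positions": joint angles; "qvel": joint speeds; "tau": joint torques, N m; "position": TCP position; "tcp_rot": TCP orientation; "force": force on the tool from outside, world axes, zero at the start; "moment": the same for the moment, N m; "opening": opening from 0.0 (shut) to 1.0 (fully open); "grasp_force": force on a finger pad.
Only numpy, scipy, OpenCV 4.12 (cv2) and the standard library are available. Lean on these libraries where they do the work, as an engineer would, in place of code of your own. Each camera call takes 0.05 s, during which the arm holds its last target. There are 200 camera calls.

## Working session

There is one attempt and no reset: what is moved stays moved. The work goes in short steps, Python scripts to look and compute and a tool call to move; the robot and the scene stay as the last step left them, time stands still between calls to the robot, and variables do not carry over. Pictures are saved under pics/ and viewed, at most 12 in all, crops included, and the job is handed in when it is done.

Besides the shell and the picture viewer there is one more tool, called after "Call:" as name(argument=value, ...) on one line, values as JSON. play_rows: Moves the arm, as the interface text tells. Its arguments: {"type":"object","properties":{"motion":{"type":"array"},"fingers":{"type":"number"}},"required":["motion"]}

```bash
mkdir -p pics; cat > h.py <<'E'
import numpy as np, cv2
from rig import bot, imaging, finder
np.set_printoptions(precision=4, suppress=True)
def cap(n,save=None):
    c=imaging.capture(n)
    if save: cv2.imwrite(f'pics/{save}.png',cv2.cvtColor(c['frame'],cv2.COLOR_RGB2BGR))
    return c
def proj(c,X):
    X=np.atleast_2d(X); p=(c['R']@X.T).T+c['t']; p=p@c['camera_matrix'].T; return p[:,:2]/p[:,2:]
def ray(c,u,v):
    d=c['R'].T@np.linalg.solve(c['camera_matrix'],[u,v,1.]); return -c['R'].T@c['t'],d/np.linalg.norm(d)
def atz(c,u,v,z):
    o,d=ray(c,u,v); return o+d*(z-o[2])/d[2]
def tri(rs):
    A=0;b=0
    for o,d in rs:
        P=np.eye(3)-np.outer(d,d); A=A+P; b=b+P@o
    return np.linalg.solve(A,b)
E
python3 - <<'E'
from h import *
for n in ['scene','top']:
    c=cap(n,n+'0'); print(n,'cam',-c['R'].T@c['t'])
    for k in ['gauge','pointer','rack','blank','ball_head','hat_head','tin']:
        for r in finder.recognise(n,k)[:3]: print(k,np.array(r['at']),round(r['confidence'],2),proj(c,r['at'])[0].round())
s=bot.read_state();print(s['position'],s['tcp_rot'],s['time_s'])
E
```

```text
scene cam [ 0.9628 -0.5711  0.5578]
gauge [0.5392 0.1961 0.0209] 0.73 [354. 219.]
pointer [0.5422 0.114  0.0417] 0.89 [334. 228.]
rack [ 0.5578 -0.3055  0.1151] 0.7 [166. 327.]
blank [ 0.5637 -0.3015  0.1522] 0.88 [167. 305.]
blank [ 0.6623 -0.27    0.1263] 0.78 [246. 340.]
ball_head [ 0.5384 -0.2275  0.1516] 0.93 [197. 268.]
hat_head [ 0.518  -0.1671  0.1413] 0.56 [219. 249.]
tin [ 0.5096 -0.0167  0.0242] 0.93 [279. 261.]
tin [ 0.5649 -0.2985  0.1504] 0.3 [170. 305.]
top cam [ 0.4964 -0.0188  1.0639]
gauge [0.5295 0.1938 0.0227] 0.64 [207. 260.]
gauge [0.5356 0.1238 0.0388] 0.28 [242. 258.]
pointer [0.5301 0.1222 0.0357] 0.76 [243. 260.]
rack [ 0.53   -0.2171  0.1217] 0.73 [430. 263.]
blank [ 0.5527 -0.292   0.1622] 0.83 [480. 249.]
blank [ 0.6571 -0.263   0.1376] 0.78 [459. 189.]
blank [ 0.5287 -0.2205  0.1577] 0.52 [437. 263.]
ball_head [ 0.5266 -0.2197  0.1556] 0.8 [436. 264.]
hat_head [ 0.5182 -0.1563  0.1479] 0.85 [398. 268.]
hat_head [0.5274 0.1952 0.0214] 0.18 [206. 261.]
tin [ 0.5106 -0.0083  0.0256] 0.68 [311. 272.]
[0.1683 0.6019 0.2396] [[-0.963   0.2694  0.    ]
 [ 0.2694  0.963   0.0001]
 [ 0.      0.0001 -1.    ]] 0.8
```

View pics/top0.png

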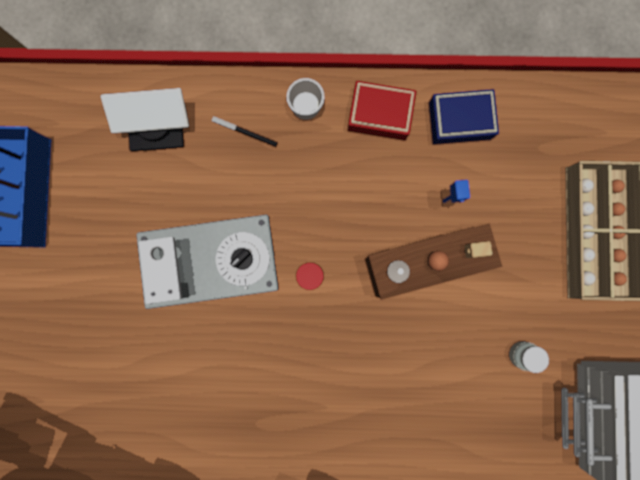

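View pics/scene0.png

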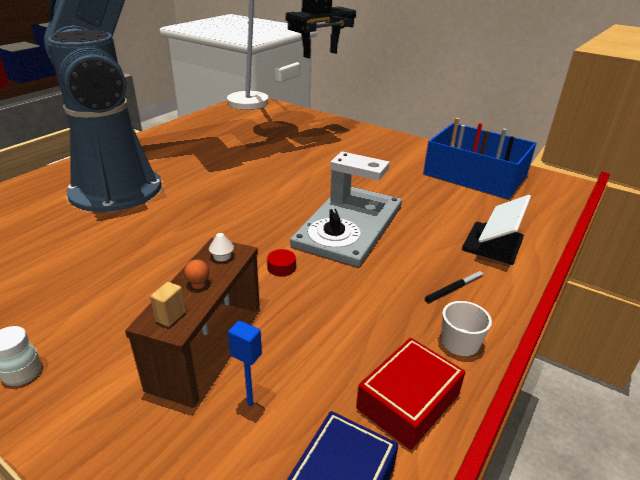

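The top view shows the gauge on the left, with the bore near px (157,254) and the knob at (243,259), bar at about 50°. The rack is on the right with the pale blank at (480,249). The blue look-alike stands apart at (459,189), and the tin is at (310,276). The scene view agrees.

```bash
cat >> h.py <<'E'
def goto(pos,yaw=None,tilt_fix=True):
    from scipy.spatial.transform import Rotation as Ro
    s=bot.read_state();R=s['tcp_rot'];R=np.array(R)
    d=R.T@(np.array(pos)-s['position'])
    if yaw is None: yaw=np.degrees(np.arctan2(R[1,1],R[0,1]))
    a=np.radians(yaw); y=np.array([np.cos(a),np.sin(a),0]); z=np.array([0,0,-1.]); T=np.c_[np.cross(y,z),y,z]
    print('row',d,np.degrees(Ro.from_matrix(R.T@T).as_rotvec()))
E
python3 - <<'E'
from h import *
c=cap('wrist'); s=bot.read_state(); R=np.array(s['tcp_rot'])
print('cam in tool',R.T@(-c['R'].T@c['t']-s['position']), 'axes in tool',R.T@c['R'].T, c['camera_matrix'])
goto([0.48,0.19,0.36],40)
E
```

```text
cam in tool [ 0.0745 -0.0002 -0.1446] axes in tool [[ 0.0012 -0.9636 -0.2674]
 [ 1.      0.0011  0.0004]
 [-0.0001 -0.2674  0.9636]] [[366.5877   0.     316.959 ]
 [  0.     366.5877 245.1248]
 [  0.       0.       1.    ]]
row [-0.4111 -0.3127 -0.1204] [ 0.0037 -0.0002 34.3708]
```

The manual's scale: shifts go in shares of 0.5 m and turns go in shares of 2 pi rad. Converting my numbers, -0.28 m / 0.5 = -0.56, -0.25 m / 0.5 = -0.5, 34.4 degrees / 360 = 0.0956.

Call:
play_rows(motion=[[[-0.1,-0.076,-0.04,0,0,0.0139],[-0.18,-0.136,-0.08,0,0,0.0278],[-0.26,-0.196,-0.12,0,0,0.0417],[-0.32,-0.244,-0.16,0,0,0.0556],[-0.38,-0.29,-0.2,0,0,0.0694],[-0.44,-0.336,-0.24,0,0,0.0833],[-0.5,-0.38,-0.24,0,0,0.0956],[-0.56,-0.426,-0.24,0,0,0.0956]]], fingers=0.06)

```text
time_s: 1.52
position: [0.3576, 0.3525, 0.3557]
tcp_rot: [[-0.641, 0.768, 0.004], [0.768, 0.641, 0.002], [-0.0, 0.004, -1.0]]
force: [1.3, 0.1, -1.1]
opening: 0.693
grasp_force: 0.0
```

```bash
python3 -c "
from h import *
goto([0.48,0.19,0.36],40)"
```

```text
row [-0.2031 -0.0102 -0.0042] [ 0.2457  0.0264 -0.1391]
```

In the tool's units: -0.2 m / 0.5 = -0.4, -0.16 m / 0.5 = -0.32.

Call:
play_rows(motion=[[[-0.08,-0.006,0,0,0,0],[-0.16,-0.01,0,0,0,0],[-0.24,-0.014,0,0,0,0],[-0.32,-0.018,0,0,0,0],[-0.4,-0.02,0,0,0,0],[-0.4,-0.02,0,0,0,0],[-0.4,-0.02,0,0,0,0]]])

```text
time_s: 2.1
position: [0.4783, 0.192, 0.3534]
tcp_rot: [[-0.639, 0.769, -0.0], [0.769, 0.639, 0.0], [0.0, 0.0, -1.0]]
force: [-0.3, 0.0, 0.3]
opening: 0.693
grasp_force: 0.0
```

```bash
python3 - <<'E'
from h import *
c=cap('wrist','w1'); s=bot.read_state(); print(s['position'],s['qvel'])
for k in ['gauge','pointer','pointer_grip']:
    for r in finder.recognise('wrist',k)[:3]: print(k,np.array(r['at']),round(r['confidence'],2),proj(c,r['at'])[0].round())
E
```

```text
[0.4771 0.1932 0.3533] [ 2.5187 -0.6525  0.9646  0.2095  0.1222 -0.0493]
gauge [0.5146 0.2071 0.0218] 0.63 [346. 211.]
pointer [0.5324 0.1262 0.035 ] 0.57 [317. 268.]
pointer_grip [0.527  0.1314 0.035 ] 0.69 [317. 262.]
```

View pics/w1.png

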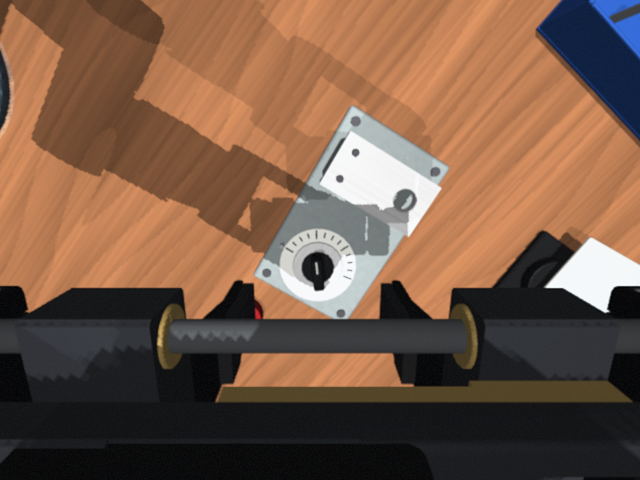

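The wrist view shows the base corners at (351,107), (448,165), (341,319) and (255,275). The bore is near (404,201), and the knob is near (317,267) with its bar almost along image v. Next I fit the gauge pose from both views and overlay it.

```bash
cat > fit.py <<'E'
from h import *
from scipy.optimize import least_squares
def G(p,L):
    L=np.atleast_2d(np.array(L,float))/1000; c,s=np.cos(p[2]),np.sin(p[2])
    return np.c_[p[0]+c*L[:,0]-s*L[:,1],p[1]+s*L[:,0]+c*L[:,1],L[:,2]]
corn=[[75,130,22],[-75,130,22],[-75,-130,22],[75,-130,22]]
E
python3 - <<'E'
from fit import *
c=cap('wrist'); t=cap('top')
W=np.array([[448,165],[351,107],[255,275],[341,319]]);T=np.array([[138,233],[146,306],[277,290],[268,215]])
f1=lambda p:(proj(c,G(p,corn))-W).ravel(); f2=lambda p:(proj(t,G(p,corn))-T).ravel()
x0=[.53,.19,.14]
for n,f in [('wrist',f1),('top',f2),('both',lambda p:np.r_[f1(p),2*f2(p)])]:
    r=least_squares(f,x0); print(n,r.x,f(r.x).round(1),'bore',G(r.x,[20,65,120]),'knob',G(r.x,[-5,-70,59]))
p=r.x; a=np.linspace(0,6.28,200)
circ=lambda x,y,R,z:np.c_[x+R*np.cos(a),y+R*np.sin(a),0*a+z]
pl=[[-65,35,120],[45,35,120],[45,95,120],[-65,95,120]]
out=[]
for cc,k,(u,v) in [(c,4,(340,210)),(t,4,(207,260))]:
    im=cv2.cvtColor(cc['frame'],cv2.COLOR_RGB2BGR); w=50 if 0 else 100; h=74
    u0,v0=u-w,v-(110 if cc is c else h); hh=220 if cc is c else 148
    cr=cv2.resize(im[v0:v0+hh,u0:u0+2*w],None,fx=2.7,fy=2.7,interpolation=cv2.INTER_CUBIC)
    for L in [corn,pl,circ(20,65,12,120),circ(-5,-70,52,24)]:
        q=((proj(cc,G(p,L))-[u0,v0]+.5)*2.7); cv2.polylines(cr,[np.int32(q.round())],True,(0,255,0),1)
    out.append(cr)
H=max(o.shape[0] for o in out); out=[cv2.copyMakeBorder(o,0,H-o.shape[0],0,0,0) for o in out]
o=np.hstack(out)[:600,:800]; print(o.shape); cv2.imwrite('pics/ov1.png',cv2.resize(o,None,fx=.74,fy=.74) if o.shape[1]>800 else o)
E
```

```text
wrist [0.5228 0.1989 0.1701] [ 2.5  0.6 -0.9 -5.1 -4.2  0.5  2.6  6.3] bore [[0.5315 0.2663 0.12  ]] knob [[0.5297 0.1291 0.059 ]]
top [0.5287 0.1928 0.1487] [-1.5 -1.9 -1.3  2.1  1.7  0.7  1.1 -1.1] bore [[0.5388 0.2601 0.12  ]] knob [[0.5341 0.1228 0.059 ]]
both [0.5266 0.1949 0.1567] [ 3.   6.4  1.  -0.3 -4.5  3.1  1.4  9.8 -5.7 -0.5 -4.1  7.3  1.6  2.3
 -0.8 -1.1] bore [[0.5362 0.2623 0.12  ]] knob [[0.5326 0.125  0.059 ]]
(594, 800, 3)
```

View pics/ov1.png

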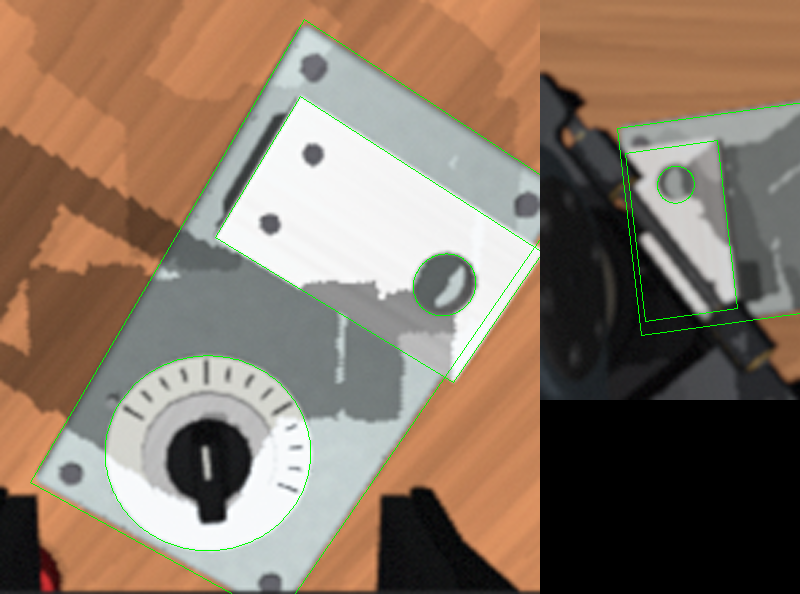

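The overlay fits well: gauge pose is (0.5266, 0.1949, 9.0°), and the bar direction is about -46°, so the knob needs roughly 55° of turn. Now moving above the knob.

```bash
python3 -c "
from h import *
goto([0.5326,0.125,0.12],43.7)"
```

```text
row [-0.0899 -0.0019  0.2336] [ 0.0012 -0.012  -3.5941]
```

In the tool's units: 0.234 m / 0.5 = 0.468, 0.12 m / 0.5 = 0.24, -3.6 degrees / 360 = -0.01.

Call:
play_rows(motion=[[[-0.06,-0.002,0.05,0,0,-0.01],[-0.12,-0.004,0.1,0,0,-0.01],[-0.18,-0.004,0.16,0,0,-0.01],[-0.18,-0.004,0.24,0,0,-0.01],[-0.18,-0.004,0.32,0,0,-0.01],[-0.18,-0.004,0.4,0,0,-0.01],[-0.18,-0.004,0.468,0,0,-0.01],[-0.18,-0.004,0.468,0,0,-0.01]]])

```text
time_s: 3.07
position: [0.5282, 0.1241, 0.1134]
tcp_rot: [[-0.69, 0.723, -0.014], [0.724, 0.69, -0.0], [0.01, -0.011, -1.0]]
force: [-1.1, -0.3, -0.0]
opening: 0.689
grasp_force: 0.0
```

```bash
python3 -c "
from h import *
c=cap('wrist','w2'); s=bot.read_state(); print(s['position'],s['qvel'],s['force'])
print(proj(c,[0.5326,0.125,.066]))
goto([0.5326,0.125,0.070],43.7)"
```

```text
[0.5303 0.1243 0.1166] [ 0.0431 -4.7669 -3.803   0.1056  0.9538 -0.0048] [-0.0264 -0.4699 -0.1638]
[[325.939  286.1625]]
row [-0.0013  0.0024  0.0465] [-0.3725 -0.339  -0.0397]
```

View pics/w2.png

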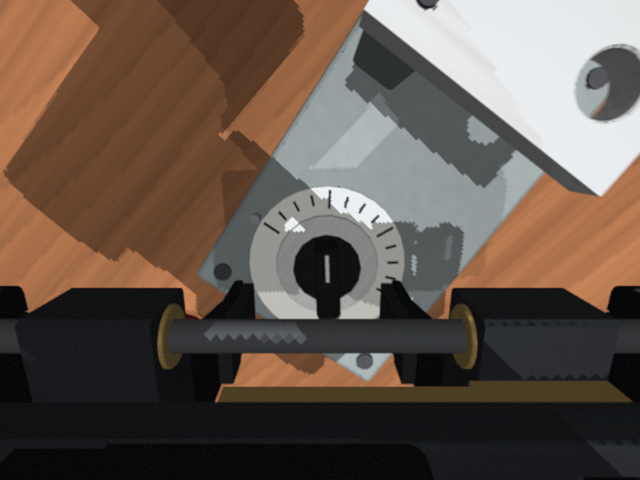

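The knob bar lies along the image's vertical at u≈328, predicted 326, so it is lined up between the fingers. Now descending to grip.

In the tool's units: 0.05 m / 0.5 = 0.1, 0.001 m / 0.5 = 0.002.

Call:
play_rows(motion=[[[0,0.002,0.034,0,0,0],[0,0.002,0.068,0,0,0],[0,0.002,0.1,0,0,0],[0,0.002,0.1,0,0,0],[0,0.002,0.1,0,0,0],[0,0.002,0.1,0,0,0]]])

```text
time_s: 3.62
position: [0.5357, 0.1246, 0.0718]
tcp_rot: [[-0.69, 0.724, 0.004], [0.724, 0.69, 0.0], [-0.003, 0.003, -1.0]]
force: [-0.1, -0.1, 0.6]
opening: 0.689
grasp_force: 0.0
```

Call:
play_rows(motion=[[[0,0,0,0,0,0],[0,0,0,0,0,0],[0,0,0,0,0,0],[0,0,0,0,0,0],[0,0,0,0,0,0],[0,0,0,0,0,0]]], fingers=0)

```text
time_s: 4.12
position: [0.5341, 0.1241, 0.0696]
tcp_rot: [[-0.689, 0.725, 0.0], [0.725, 0.689, -0.0], [-0.0, 0.0, -1.0]]
force: [0.2, -1.0, -0.3]
opening: 0.319
grasp_force: 0.0
```

Call:
play_rows(motion=[[[0,0,0,0,0,0],[0,0,0,0,0,0],[0,0,0,0,0,0],[0,0,0,0,0,0],[0,0,0,0,0,0]]])

```text
time_s: 4.53
position: [0.5348, 0.1245, 0.0695]
tcp_rot: [[-0.689, 0.725, 0.002], [0.725, 0.689, 0.001], [-0.001, 0.002, -1.0]]
force: [1.8, 2.3, -1.9]
opening: 0.159
grasp_force: 30.0
```

In the tool's units: -47 degrees / 360 = -0.1306.

Call:
play_rows(motion=[[[0,0,0,0,0,-0.0167],[0,0,0,0,0,-0.0333],[0,0,0,0,0,-0.05],[0,0,0,0,0,-0.0667],[0,0,0,0,0,-0.0833],[0,0,0,0,0,-0.1],[0,0,0,0,0,-0.1167],[0,0,0,0,0,-0.1306]]])

```text
time_s: 5.2
position: [0.5349, 0.1247, 0.0695]
tcp_rot: [[-1.0, -0.014, 0.002], [-0.014, 1.0, 0.001], [-0.002, 0.001, -1.0]]
force: [2.0, 4.2, -1.6]
opening: 0.159
grasp_force: 30.0
```

In the tool's units: -8 degrees / 360 = -0.0222.

Call:
play_rows(motion=[[[0,0,0,0,0,-0.0056],[0,0,0,0,0,-0.0111],[0,0,0,0,0,-0.0167],[0,0,0,0,0,-0.0222],[0,0,0,0,0,-0.0222],[0,0,0,0,0,-0.0222]]])

```text
time_s: 5.7
position: [0.5349, 0.1247, 0.0695]
tcp_rot: [[-0.989, -0.148, 0.002], [-0.148, 0.989, 0.001], [-0.002, 0.001, -1.0]]
force: [2.2, 4.9, -2.0]
opening: 0.155
grasp_force: 30.0
```

```bash
python3 -c "
from h import *
s=bot.read_state(); print(s['position'],s['moment'],s['tau'],np.degrees(np.arctan2(s['tcp_rot'][1][1],s['tcp_rot'][0][1])), s['joint_positions'])"
```

```text
[0.5349 0.1247 0.0695] [ 0.8306 -0.4932  0.0483] [ -2.1226 -43.0177  -7.6976  -0.8577   0.9405   0.0077] 98.50461457984281 [  1.4406  39.1126 100.577    0.072   40.2033 -97.1189]
```

In the tool's units: -4 degrees / 360 = -0.0111.

Call:
play_rows(motion=[[[0,0,0,0,0,-0.0028],[0,0,0,0,0,-0.0056],[0,0,0,0,0,-0.0083],[0,0,0,0,0,-0.0111],[0,0,0,0,0,-0.0111]]])

```text
time_s: 6.12
position: [0.5348, 0.1247, 0.0695]
tcp_rot: [[-0.977, -0.214, 0.001], [-0.214, 0.977, 0.002], [-0.002, 0.001, -1.0]]
force: [3.2, 4.3, -2.9]
opening: 0.158
grasp_force: 31.0
```

```bash
python3 -c "
from h import *
s=bot.read_state(); print(s['position'],s['force'],s['moment'],np.degrees(np.arctan2(s['tcp_rot'][1][1],s['tcp_rot'][0][1])), s['opening'])"
```

```text
[0.5348 0.1247 0.0695] [ 3.18    4.3367 -2.9282] [ 0.8063 -0.5556 -0.6234] 102.38019521940308 0.15820294417867642
```

The stop is felt: the moment about z jumped to 0.62 N m. Releasing and rising.

In the tool's units: 2 degrees / 360 = 0.0056.

Call:
play_rows(motion=[[[0,0,0,0,0,0.0028],[0,0,0,0,0,0.0056],[0,0,0,0,0,0.0056],[0,0,0,0,0,0.0056]]], fingers=0.05)

```text
time_s: 6.45
position: [0.5333, 0.1237, 0.0694]
tcp_rot: [[-0.983, -0.184, -0.002], [-0.184, 0.983, -0.001], [0.002, -0.0, -1.0]]
force: [-0.7, 0.4, -0.6]
opening: 0.382
grasp_force: 0.0
```

In the tool's units: -0.21 m / 0.5 = -0.42, -0.17 m / 0.5 = -0.34.

Call:
play_rows(motion=[[[0,0,-0.04,0,0,0],[0,0,-0.1,0,0,0],[0,0,-0.18,0,0,0],[0,0,-0.26,0,0,0],[0,0,-0.34,0,0,0],[0,0,-0.42,0,0,0],[0,0,-0.42,0,0,0],[0,0,-0.42,0,0,0]]])

```text
time_s: 7.12
position: [0.5352, 0.1239, 0.2824]
tcp_rot: [[-0.983, -0.184, 0.006], [-0.184, 0.983, -0.0], [-0.006, -0.002, -1.0]]
force: [-0.4, 1.0, -1.0]
opening: 0.574
grasp_force: 0.0
```

```bash
python3 - <<'E'
from fit import *
c=cap('wrist','w3'); s=bot.read_state(); print(s['position'],s['opening'])
u,v=proj(c,[0.534,0.125,.06])[0]; cu,cv=proj(c,G([.5266,.1949,.1567],[20,65,120]))[0]; print(u,v,cu,cv)
# axis line through knob along gauge x
im=cv2.cvtColor(c['frame'],cv2.COLOR_RGB2BGR)
for L in [[[-75,-70,24],[-50,-70,24]],[[40,-70,24],[75,-70,24]]]:
    q=proj(c,G([.5266,.1949,.1567],L)); cv2.line(im,*[tuple(map(int,a.round())) for a in q],(0,255,0),1)
a=np.linspace(0,6.28,100); q=proj(c,G([.5266,.1949,.1567],np.c_[20+12*np.cos(a),65+12*np.sin(a),0*a+120])); cv2.polylines(im,[np.int32(q.round())],True,(0,255,0),1)
cv2.imwrite('pics/w3.png',im)
goto([0.50,-0.20,0.36],0)
E
```

```text
[0.5337 0.1239 0.2801] 0.571116247691151
317.9754793065244 217.00843379066495 470.8482800848851 261.42537950675523
row [ 0.0926 -0.3123 -0.0798] [  0.0153   0.0681 100.5817]
```

View pics/w3.png

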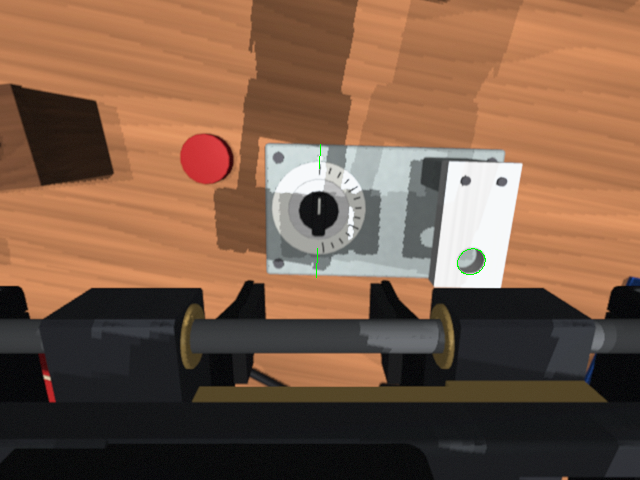

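Knob is at zero, with the bar lying on the gauge's x line, and the bore overlay agrees to about 1 px. One more bore view, then on to the rack.

In the tool's units: 0.13 m / 0.5 = 0.26, 0.12 m / 0.5 = 0.24.

Call:
play_rows(motion=[[[0,0.08,0,0,0,0],[0,0.16,0,0,0,0],[0,0.24,0,0,0,0],[0,0.26,0,0,0,0],[0,0.26,0,0,0,0],[0,0.26,0,0,0,0],[0,0.26,0,0,0,0],[0,0.26,0,0,0,0]]], fingers=0.05)

```text
time_s: 7.83
position: [0.5104, 0.2503, 0.2788]
tcp_rot: [[-0.983, -0.182, -0.001], [-0.182, 0.983, -0.001], [0.002, -0.001, -1.0]]
force: [-0.9, -0.2, -0.2]
opening: 0.576
grasp_force: 0.0
```

```bash
cat >> fit.py <<'E'
def bore_fit(c,b0,yaw=.157):
    """refine bore xy at z=.12 by maximising bright-outside minus dark-inside along the rim"""
    g=cv2.GaussianBlur(cv2.cvtColor(c['frame'],cv2.COLOR_RGB2GRAY),(0,0),.7).astype(np.float32); a=np.linspace(0,2*np.pi,120,endpoint=False)
    def ring(b,r): 
        q=proj(c,np.c_[b[0]+r*np.cos(a),b[1]+r*np.sin(a),0*a+.12]).astype(np.float32)
        return cv2.remap(g,q[:,:1].copy(),q[:,1:].copy(),cv2.INTER_LINEAR).ravel()
    f=lambda b:np.mean(np.clip(ring(b,.0135)-ring(b,.0105),0,60))
    best=max(((f([b0[0]+i*.0005,b0[1]+j*.0005]),i,j) for i in range(-14,15) for j in range(-14,15)))
    return np.array([b0[0]+best[1]*.0005,b0[1]+best[2]*.0005]),best[0]
E
python3 - <<'E'
from fit import *
c=cap('wrist'); s=bot.read_state(); print(s['position'],s['qvel'])
b,sc=bore_fit(c,[.5362,.2623]); print('wrist',b,sc,proj(c,[*b,.12]))
u,v=proj(c,[*b,.12])[0].astype(int); im=cv2.cvtColor(c['frame'],cv2.COLOR_RGB2BGR)
k=cv2.resize(im[v-40:v+40,u-50:u+50],None,fx=4,fy=4); a=np.linspace(0,6.28,100)
q=(proj(c,np.c_[b[0]+.012*np.cos(a),b[1]+.012*np.sin(a),0*a+.12])-[u-50,v-40]+.5)*4; cv2.polylines(k,[np.int32(q.round())],True,(0,255,0),1)
for n in ['scene','top']:
    t=cap(n); b2,sc=bore_fit(t,[.5362,.2623]); print(n,b2,sc)
cv2.imwrite('pics/b1.png',k)
goto([0.49,-0.16,0.36],0)
E
```

```text
[0.5105 0.2504 0.2791] [-0.038  -0.2024 -0.3273  0.2414  0.082   0.1292]
wrist [0.5362 0.2623] 35.379704 [[324.5144 265.0809]]
scene [0.5432 0.2588] 0.92348635
top [0.5292 0.2573] 4.3415284
row [ 0.0949 -0.4001 -0.0805] [ -0.0212   0.0035 100.4595]
```

View pics/b1.png

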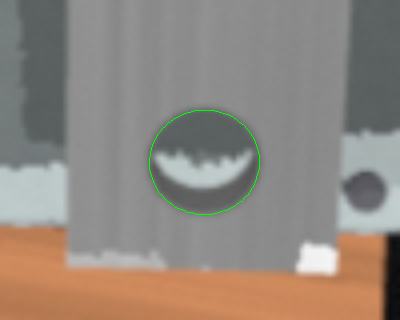

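The green circle sits on the bore rim, giving bore (0.5362, 0.2623). Now to the rack.

In the tool's units: -0.31 m / 0.5 = -0.62, -0.27 m / 0.5 = -0.54, 55 degrees / 360 = 0.1528.

Call:
play_rows(motion=[[[0.012,-0.06,-0.04,0,0,0.0167],[0.022,-0.14,-0.08,0,0,0.0361],[0.034,-0.22,-0.12,0,0,0.0556],[0.044,-0.3,-0.16,0,0,0.075],[0.054,-0.38,-0.16,0,0,0.0944],[0.066,-0.46,-0.16,0,0,0.1139],[0.076,-0.54,-0.16,0,0,0.1333],[0.088,-0.62,-0.16,0,0,0.1528]]])

```text
time_s: 8.65
position: [0.5234, -0.0594, 0.3602]
tcp_rot: [[-0.709, 0.705, 0.001], [0.705, 0.709, -0.001], [-0.001, 0.001, -1.0]]
force: [-0.1, -0.2, -0.8]
opening: 0.577
grasp_force: 0.0
```

```bash
python3 -c "
from h import *
goto([0.53,-0.24,0.36],15)"
```

```text
row [-0.132  -0.1234  0.0003] [ 0.0573  0.0673 30.1638]
```

In the tool's units: -0.132 m / 0.5 = -0.264, -0.123 m / 0.5 = -0.246, 30 degrees / 360 = 0.0833.

Call:
play_rows(motion=[[[-0.054,-0.05,0,0,0,0.0167],[-0.106,-0.1,0,0,0,0.0333],[-0.16,-0.15,0,0,0,0.0528],[-0.212,-0.2,0,0,0,0.0694],[-0.264,-0.246,0,0,0,0.0833],[-0.264,-0.246,0,0,0,0.0833],[-0.264,-0.246,0,0,0,0.0833],[-0.264,-0.246,0,0,0,0.0833]]])

```text
time_s: 9.32
position: [0.5312, -0.2371, 0.3592]
tcp_rot: [[-0.268, 0.963, -0.001], [0.963, 0.268, 0.001], [0.001, -0.0, -1.0]]
force: [0.5, 0.5, -1.0]
opening: 0.577
grasp_force: 0.0
```

```bash
python3 - <<'E'
from h import *
c=cap('wrist','w4'); s=bot.read_state(); print(s['position'],s['qvel'])
for r in finder.recognise('wrist','blank')[:3]: print(np.array(r['at']),round(r['confidence'],2),proj(c,r['at'])[0].round())
for r in finder.outline_of('wrist','blank')[:3]:
    m=r['pixels'].astype(np.uint8); print(r['confidence'],m.sum(),cv2.minAreaRect(cv2.findNonZero(m)))
im=cv2.cvtColor(c['frame'],cv2.COLOR_RGB2BGR)
u,v=proj(c,[.555,-.292,.164])[0].astype(int); print(u,v)
v0=max(0,v-130);u0=max(0,u-170)
cv2.imwrite('pics/w4c.png',cv2.resize(im[v0:v0+240,u0:u0+320],None,fx=2.5,fy=2.5)); print(u0,v0)
E
```

```text
[ 0.5314 -0.2364  0.3594] [ 1.2008 -0.4077  0.1947 -0.1846 -0.1     0.0456]
[ 0.5544 -0.2852  0.1641] 0.96 [328. 277.]
0.93 1038 ((322.5499572753906, 277.1499938964844), (25.45584487915039, 42.850677490234375), 8.13010311126709)
0.59 1117 ((413.4388732910156, 270.29302978515625), (53.428810119628906, 33.01551818847656), 25.820993423461914)
326 283
156 153
```

View pics/w4c.png

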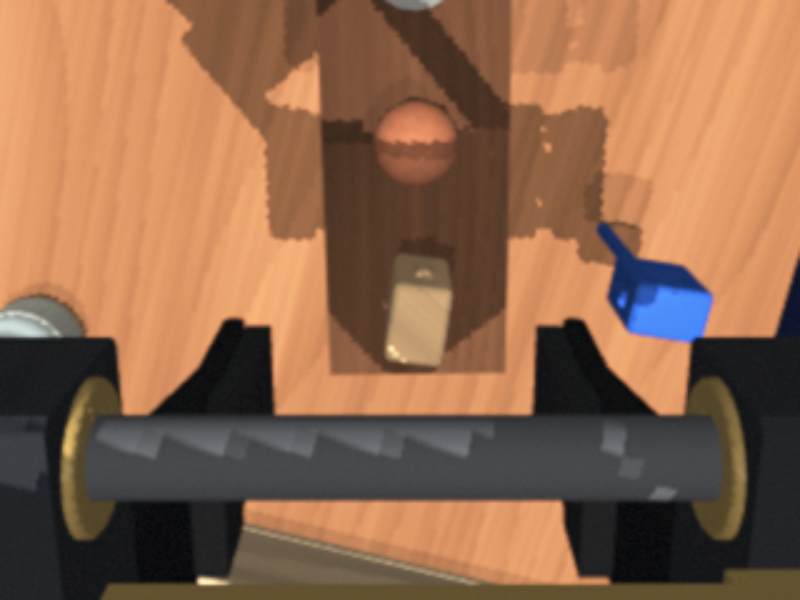

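The pale blank's top face in the crop spans (394,284), (453,288), (441,370) and (385,360). It is tilted about 8° from the tool, and the nose points toward the ball.

```bash
python3 - <<'E'
from h import *
c=cap('wrist'); t=cap('top')
P=np.array([[394,284],[453,288],[441,370],[385,360]])/2.5+[156,153]-.3
X=np.array([atz(c,*p,.164) for p in P]); print(X,X.mean(0))
d=lambda a,b:(np.degrees(np.arctan2(*(b-a)[1::-1])),np.linalg.norm(b-a)*1000)
print(d(X[3],X[0]),d(X[2],X[1]),d(X[0],X[1]),d(X[3],X[2]))
# height check: top camera ray to the block's centroid vs wrist ray
r=finder.outline_of('top','blank')
for q in r[:2]:
    m=q['pixels']; v,u=np.nonzero(m); print(u.mean(),v.mean(),q['confidence'],m.sum(),proj(t,X).mean(0)); 
# wrist top-face centre ray and top-face centre ray
T=tri([ray(c,*P.mean(0)),ray(t,480.5,249)]); print('tri',T)
E
```

```text
[[ 0.5385 -0.2776  0.164 ]
 [ 0.5612 -0.2729  0.164 ]
 [ 0.5665 -0.3076  0.164 ]
 [ 0.5437 -0.3095  0.164 ]] [ 0.5525 -0.2919  0.164 ]
(np.float64(99.17950521407063), np.float64(32.34403796285909)) (np.float64(98.66429397988816), np.float64(35.088542303384685)) (np.float64(11.645984918977867), np.float64(23.1859979293804)) (np.float64(4.811554619365686), np.float64(22.91555915606394))
472.90555555555557 249.84444444444443 0.47 180 [480.7073 249.1894]
tri [ 0.5528 -0.2921  0.1625]
```

```bash
python3 -c "
from h import *
goto([0.5525,-0.292,0.20],8.8)"
```

```text
row [-0.0595  0.0046  0.1598] [0.0111 0.0071 6.8698]
```

In the tool's units: 0.16 m / 0.5 = 0.32, 0.002 m / 0.5 = 0.004, 6.8 degrees / 360 = 0.0189.

Call:
play_rows(motion=[[[-0.04,0.004,0.02,0,0,0.0083],[-0.09,0.008,0.06,0,0,0.0167],[-0.12,0.01,0.13,0,0,0.0189],[-0.12,0.01,0.2,0,0,0.0189],[-0.12,0.01,0.27,0,0,0.0189],[-0.12,0.01,0.32,0,0,0.0189],[-0.12,0.01,0.32,0,0,0.0189],[-0.12,0.01,0.32,0,0,0.0189]]])

```text
time_s: 10.28
position: [0.5524, -0.2925, 0.1985]
tcp_rot: [[-0.153, 0.988, -0.002], [0.988, 0.153, 0.002], [0.002, -0.002, -1.0]]
force: [0.6, -0.2, -0.8]
opening: 0.575
grasp_force: 0.0
```

```bash
python3 -c "
from h import *
goto([0.5525,-0.292,0.142],8.8)
c=cap('wrist','w5'); s=bot.read_state()
print(s['position'],proj(c,[[0.5525,-0.292,.164],[.555,-.308,.164],[.550,-.275,.164]]))
for r in finder.recognise('wrist','blank')[:2]: print(r['at'],r['confidence'])
goto([0.5525,-0.292,0.142],8.8)"
```

```text
row [0.0004 0.0003 0.0565] [-0.1225 -0.1335  0.0215]
[ 0.5536 -0.2935  0.2005] [[319.7848 288.1534]
 [319.7185 316.3535]
 [320.16   256.8219]]
[0.653, -0.2705, 0.1371] 0.73
[0.5555, -0.2877, 0.1605] 0.62
row [ 0.0024 -0.0015  0.0596] [0.158  0.1692 0.0109]
```

View pics/w5.png

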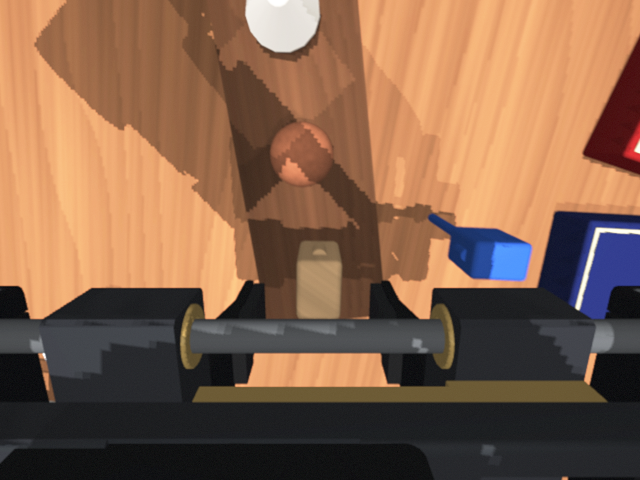

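The block spans u 297–342, centred as predicted (320) and parallel to the fingers. Descending to grip.

In the tool's units: 0.057 m / 0.5 = 0.114, 0.04 m / 0.5 = 0.08.

Call:
play_rows(motion=[[[0.002,0,0.04,0,0,0],[0.002,0,0.08,0,0,0],[0.002,0,0.114,0,0,0],[0.002,0,0.114,0,0,0],[0.002,0,0.114,0,0,0],[0.002,0,0.114,0,0,0],[0.002,0,0.114,0,0,0]]])

```text
time_s: 10.97
position: [0.554, -0.2934, 0.1448]
tcp_rot: [[-0.153, 0.988, 0.004], [0.988, 0.153, -0.003], [-0.003, 0.003, -1.0]]
force: [0.7, -1.0, 0.6]
opening: 0.567
grasp_force: 0.0
```

Call:
play_rows(motion=[[[0,0,0,0,0,0],[0,0,0,0,0,0],[0,0,0,0,0,0],[0,0,0,0,0,0],[0,0,0,0,0,0],[0,0,0,0,0,0],[0,0,0,0,0,0],[0,0,0,0,0,0]]], fingers=0)

```text
time_s: 11.63
position: [0.5526, -0.2925, 0.1426]
tcp_rot: [[-0.152, 0.988, -0.0], [0.988, 0.152, -0.0], [-0.0, -0.0, -1.0]]
force: [0.1, 0.4, 0.3]
opening: 0.271
grasp_force: 30.0
```

In the tool's units: -0.17 m / 0.5 = -0.34, -0.13 m / 0.5 = -0.26.

Call:
play_rows(motion=[[[0,0,-0.02,0,0,0],[0,0,-0.06,0,0,0],[0,0,-0.11,0,0,0],[0,0,-0.16,0,0,0],[0,0,-0.21,0,0,0],[0,0,-0.26,0,0,0],[0,0,-0.31,0,0,0],[0,0,-0.34,0,0,0]]])

```text
time_s: 12.3
position: [0.5533, -0.293, 0.3163]
tcp_rot: [[-0.153, 0.988, 0.004], [0.988, 0.153, -0.003], [-0.003, 0.003, -1.0]]
force: [0.5, -0.6, -0.2]
opening: 0.274
grasp_force: 30.0
```

```bash
python3 -c "
from h import *
s=bot.read_state(); print(s['position'],s['opening'],s['grasp_force'],s['force'])
goto([0.5362,0.2623,0.32],98)
goto([0.53,-.02,0.32],53)
"
```

```text
[ 0.5533 -0.293   0.3163] 0.27368908849203716 29.99795607291162 [ 0.4989 -0.6277 -0.174 ]
row [ 0.5514  0.0678 -0.0054] [ -0.0063   0.2982 -89.2243]
row [ 0.2733  0.0186 -0.0046] [  0.1002   0.257  -44.2244]
```

In the tool's units: 0.27 m / 0.5 = 0.54, 0.118 m / 0.5 = 0.236.

Call:
play_rows(motion=[[[0.03,0.004,-0.008,0,0,0],[0.09,0.012,-0.01,0,0,0],[0.16,0.02,-0.01,0,0,0],[0.236,0.03,-0.01,0,0,0],[0.312,0.038,-0.01,0,0,0],[0.388,0.048,-0.01,0,0,0],[0.464,0.058,-0.01,0,0,0],[0.54,0.066,-0.01,0,0,0]]])

```text
time_s: 12.97
position: [0.5425, -0.0176, 0.3167]
tcp_rot: [[-0.152, 0.988, -0.002], [0.988, 0.152, 0.001], [0.001, -0.002, -1.0]]
force: [0.7, -0.4, -0.1]
opening: 0.274
grasp_force: 30.0
```

In the tool's units: 0.275 m / 0.5 = 0.55, 0.152 m / 0.5 = 0.304.

Call:
play_rows(motion=[[[0.076,0.01,0,0,0,0],[0.152,0.018,0,0,0,0],[0.228,0.028,0,0,0,0],[0.304,0.036,0,0,0,0],[0.38,0.046,0,0,0,0],[0.45,0.056,0,0,0,0],[0.51,0.064,0,0,0,0],[0.55,0.068,0,0,0,0]]])

```text
time_s: 13.63
position: [0.5335, 0.2601, 0.3165]
tcp_rot: [[-0.155, 0.988, -0.003], [0.988, 0.155, 0.001], [0.001, -0.002, -1.0]]
force: [-0.3, -0.8, -0.2]
opening: 0.273
grasp_force: 30.0
```

In the tool's units: 0.01 m / 0.5 = 0.02, 0.005 m / 0.5 = 0.01.

Call:
play_rows(motion=[[[0,0,0.01,0,0,0],[0,0,0.02,0,0,0],[0,0,0.02,0,0,0],[0,0,0.02,0,0,0],[0,0,0.02,0,0,0],[0,0,0.02,0,0,0]]])

```text
time_s: 14.13
position: [0.536, 0.2553, 0.3076]
tcp_rot: [[-0.151, 0.989, 0.0], [0.989, 0.151, -0.0], [-0.0, 0.0, -1.0]]
force: [0.6, -0.3, -0.5]
opening: 0.269
grasp_force: 30.0
```

```bash
python3 - <<'E'
from fit import *
c=cap('wrist'); s=bot.read_state(); p=np.array(s['position']); print(p,s['qvel'],s['opening'])
goto([0.5362,0.2623,0.30])
print('tip exp wrist',proj(c,[p[0],p[1],p[2]-.117]))
im=lambda x:cv2.cvtColor(x['frame'],cv2.COLOR_RGB2BGR)
parts=[im(c)[120:320,220:420]]
for n in ['scene','top']:
    t=cap(n); u,v=proj(t,[p[0],p[1],p[2]-.117])[0].astype(int); print(n,'tip exp',u,v,'bore',proj(t,[.5362,.2623,.12]))
    parts.append(im(t)[v-50:v+50,u-50:u+50])
o=np.hstack([cv2.resize(q,(400,400),interpolation=cv2.INTER_CUBIC) for q in parts[:2]])
cv2.imwrite('pics/c1.png',o); cv2.imwrite('pics/c1top.png',cv2.resize(parts[2],(400,400)))
E
```

```text
[0.5361 0.2554 0.3077] [ 0.2673 -0.0195 -0.1654  0.1158  0.0277 -0.0567] 0.2747658256282875
row [0.0068 0.0011 0.0077] [ 0.0219 -0.0001  0.    ]
tip exp wrist [[318.7749 246.2974]]
scene tip exp 373 133 bore [[371.9908 164.3897]]
top tip exp 148 251 bore [[156.6416 253.7566]]
```

View pics/c1.png

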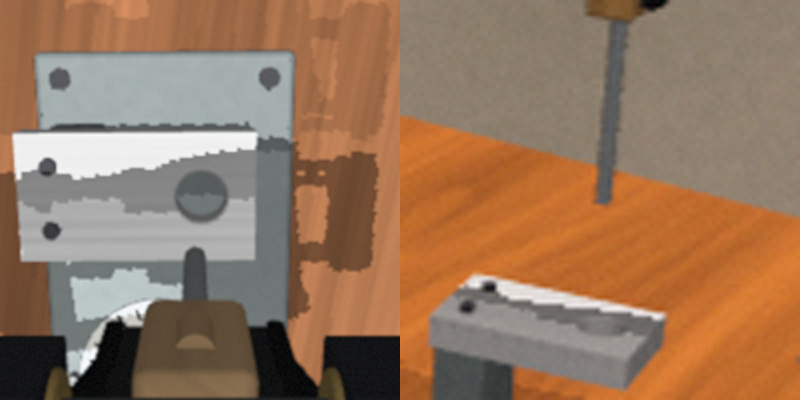

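Wrist view: stem tip at px (318,246), expected (318.8,246.3), with the bore at (320.5,217.5). In the scene view the stem hangs above the plate, with the tip near (373.8,133.8) as expected and the root near (377.5,88.5). Checking tilt numerically.

```bash
python3 - <<'E'
from fit import *
c=cap('wrist'); t=cap('scene'); p=np.array(bot.read_state()['position'])
q=proj(t,[[p[0],p[1],p[2]-.117],[p[0],p[1],p[2]-.022]]); print('scene exp tip/root',q)
q=proj(c,[[p[0],p[1],p[2]-.117],[p[0],p[1],p[2]-.07]]); print('wrist exp',q)
print('tip tri',tri([ray(c,318,245.8),ray(t,373.5,133.5)]),p, bore_fit(c,[.5362,.2623]))
# stem centreline per row, wrist and scene
for n,x,rows,(a,b) in [('w',c,range(252,270,4),(300,338)),('s',t,range(92,132,8),(360,392))]:
    g=cv2.cvtColor(x['frame'],cv2.COLOR_RGB2GRAY).astype(float)
    for r in rows:
        d=np.gradient(cv2.GaussianBlur(g[r:r+1,a:b],(0,0),.8)[0]); print(n,r,a+(np.argmin(d)+np.argmax(d))/2, a+np.argmin(d),a+np.argmax(d))
E
```

```text
scene exp tip/root [[373.3444 133.1119]
 [377.7046  85.3859]]
wrist exp [[318.501  246.0203]
 [318.8496 266.5323]]
tip tri [0.5359 0.2561 0.1899] [0.536  0.256  0.3077] (array([0.5367, 0.2628]), np.float32(45.55978))
w 252 317.0 311 323
w 256 317.0 311 323
w 260 317.0 311 323
w 264 317.0 311 323
w 268 317.5 311 324
s 92 377.0 375 379
s 100 376.5 374 379
s 108 375.5 373 378
s 116 375.5 373 378
s 124 374.5 372 377
```

In the tool's units: 0.045 m / 0.5 = 0.09, 0.02 m / 0.5 = 0.04.

Call:
play_rows(motion=[[[0.008,0.002,0,0,0,0],[0.0136,0.0036,0.02,0,0,0],[0.0136,0.0036,0.04,0,0,0],[0.0136,0.0036,0.06,0,0,0],[0.0136,0.0036,0.08,0,0,0],[0.0136,0.0036,0.09,0,0,0],[0.0136,0.0036,0.09,0,0,0],[0.0136,0.0036,0.09,0,0,0]]])

```text
time_s: 15.05
position: [0.5363, 0.2632, 0.2618]
tcp_rot: [[-0.152, 0.988, -0.001], [0.988, 0.152, -0.0], [-0.0, -0.001, -1.0]]
force: [0.9, -0.4, -0.2]
opening: 0.273
grasp_force: 30.0
```

```bash
python3 - <<'E'
from fit import *
c=cap('wrist','w6'); t=cap('scene'); s=bot.read_state();p=np.array(s['position']); print(p,s['qvel'],bore_fit(c,[.5365,.2626]))
print(proj(c,[p[0],p[1],p[2]-.117]),proj(c,[.5365,.2626,.12]),proj(t,[.5365,.2626,.12]))
o=[cv2.resize(cv2.cvtColor(x['frame'],cv2.COLOR_RGB2BGR)[v-50:v+50,u-50:u+50],(400,400),interpolation=cv2.INTER_CUBIC) for x,u,v in [(c,319,245),(t,372,150)]]
cv2.imwrite('pics/c2.png',np.hstack(o))
E
```

```text
[0.5369 0.2634 0.2628] [ 0.0137 -0.3939 -0.3756  0.0592  0.006   0.0388] (array([0.5365, 0.2631]), np.float32(41.967155))
[[319.6157 246.6342]] [[318.8146 238.8438]] [[372.1876 164.378 ]]
```

View pics/c2.png

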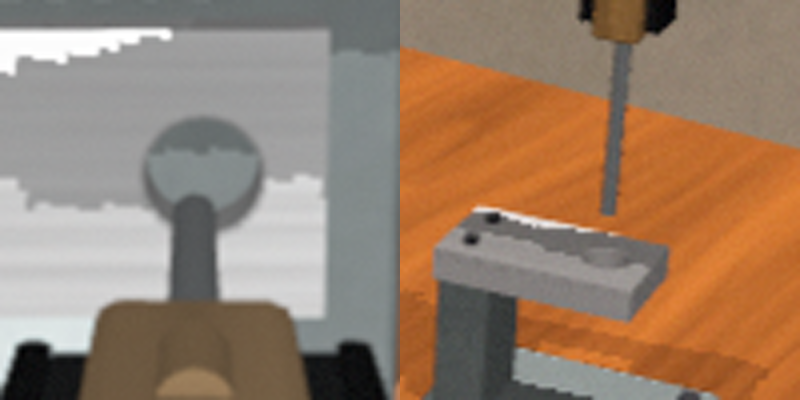

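The stem tip stands over the bore in both views, about 1 mm to the left in the wrist view. I shift by 1 mm and lower slowly.

Call:
play_rows(motion=[[[0,0.002,0,0,0,0],[0,0.002,0.008,0,0,0],[0,0.002,0.016,0,0,0],[0,0.002,0.024,0,0,0],[0,0.002,0.032,0,0,0],[0,0.002,0.04,0,0,0],[0,0.002,0.04,0,0,0],[0,0.002,0.04,0,0,0]]])

```text
time_s: 15.82
position: [0.5373, 0.2634, 0.242]
tcp_rot: [[-0.152, 0.988, -0.001], [0.988, 0.152, -0.0], [-0.0, -0.001, -1.0]]
force: [-1.1, -0.4, -0.8]
opening: 0.275
grasp_force: 30.0
```

In the tool's units: 0.07 m / 0.5 = 0.14, 0.065 m / 0.5 = 0.13.

Call:
play_rows(motion=[[[0,0,0.016,0,0,0],[0,0,0.036,0,0,0],[0,0,0.056,0,0,0],[0,0,0.076,0,0,0],[0,0,0.096,0,0,0],[0,0,0.116,0,0,0],[0,0,0.13,0,0,0],[0,0,0.14,0,0,0]]])

```text
time_s: 16.48
position: [0.537, 0.2633, 0.171]
tcp_rot: [[-0.152, 0.988, -0.002], [0.988, 0.152, -0.001], [-0.0, -0.002, -1.0]]
force: [0.5, -1.0, -0.9]
opening: 0.275
grasp_force: 30.0
```

Call:
play_rows(motion=[[[0,0,0,0,0,0],[0,0,0,0,0,0],[0,0,0,0,0,0],[0,0,0,0,0,0],[0,0,0,0,0,0],[0,0,0,0,0,0]]])

```text
time_s: 16.98
position: [0.5377, 0.2636, 0.173]
tcp_rot: [[-0.153, 0.988, 0.001], [0.988, 0.153, 0.0], [0.0, 0.001, -1.0]]
force: [1.3, -0.1, -0.7]
opening: 0.273
grasp_force: 30.0
```

```bash
python3 - <<'E'
from fit import *
c=cap('wrist'); t=cap('scene'); s=bot.read_state();p=np.array(s['position']); print(p,s['qvel'],s['force'],s['grasp_force'],s['time_s'])
B=proj(c,[.5365,.2626,.12])[0].astype(int); u,v=B;print(B)
o=[cv2.resize(cv2.cvtColor(x['frame'],cv2.COLOR_RGB2BGR)[v-60:v+60,u-60:u+60],(400,400),interpolation=cv2.INTER_CUBIC) for x,u,v in [(c,u,v),(t,372,164)]]
cv2.imwrite('pics/c3.png',np.hstack(o))
E
```

```text
[0.5376 0.2635 0.1728] [-0.1176  0.1241  0.1214 -0.0738 -0.1074  0.0474] [ 0.696  -0.228  -1.0012] 29.997816374525428 17.0833
[316 277]
```

View pics/c3.png

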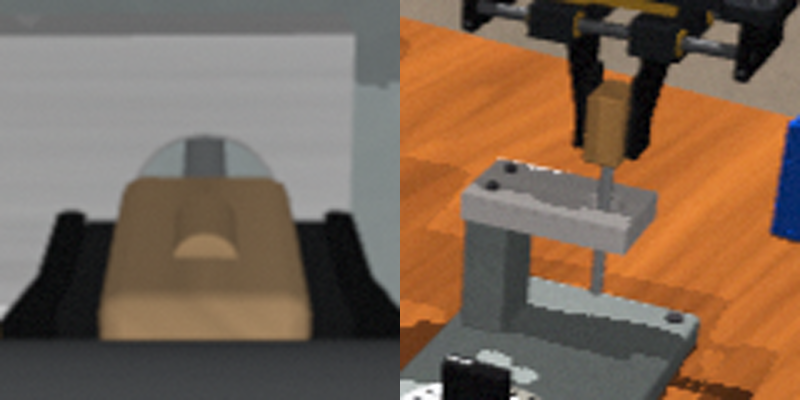

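The stem is centred in the bore (u 205 against 206), with the tip out below the plate and the head about 30 mm above it. Settling once more, then handing in.

Call:
play_rows(motion=[[[0,0,0,0,0,0],[0,0,0,0,0,0],[0,0,0,0,0,0],[0,0,0,0,0,0]]])

```text
time_s: 17.42
position: [0.5375, 0.2635, 0.1725]
tcp_rot: [[-0.152, 0.988, -0.0], [0.988, 0.152, -0.0], [-0.0, -0.0, -1.0]]
force: [0.1, -1.2, -0.6]
opening: 0.274
grasp_force: 30.0
```

```bash
python3 -c "
from rig import bot
s=bot.read_state();print(s['position'],s['force']);print(bot.hand_in())"
```

```text
[0.5374872  0.26349575 0.17247109] [ 0.12549728 -1.20751175 -0.58024554]
the job is handed in; nothing more can be done
None
```

I handed the job in at about 17.4 s, though the hand-in gave no verdict: the knob was turned back to its zero stop, and the blank is gripped upright with its stem centred in the bore to about 1 mm by the wrist camera, tip about 64 mm below the plate's top.

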